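# Bolt the wax cabinet

### The arm

A 7-joint arm with a two-finger parallel gripper is mounted at the origin on the work surface. World frame = base frame: x ahead of the robot, y to its left, z up, the work surface at z = 0. Lengths are in m, angles in rad, forces in N, time in s.
With the tool pointing down it reaches from about 0.35 to 0.9 m from the base axis. Payload 8.1 kg.
Tool frame: the origin (TCP) lies at the very end of the fingers, on their centre line; the grasp point (between the pads) lies 19 mm behind it (grip_point_offset is the distance from the TCP to the grasp point, in m); z points along the fingers, y is the line along which they close (so a half turn about z gives the same grasp; the last joint's range is limited). The gripper opens to 92 mm and grips with 3 to 60 N. Pads are 19 mm wide; open, the fingers measure 130 mm over their backs; the gripper's body (75 mm by 190 mm) begins 47 mm behind the grasp point.
Start: joints at [-1.26, 0.434, 0.025, 1.573, -0.012, 1.134, -0.075], TCP at [0.251, 0.572, 0.227] pointing down, gripper open.
Joint ranges: [-2.62, 2.62], [-0.44, 2.09], [-1.27, 1.32], [0.08, 2.57], [-1.32, 4.46], [0.12, 2], [-2.74, 2.74]. Speed limits (rad/s): [2.22, 2.22, 3.01, 3.01, 3.14, 3.14, 3.14].

### API

Orientations are given as [roll, pitch, yaw] about the fixed x, y, z axes, in that order (R = Rz(yaw) Ry(pitch) Rx(roll)).
In Python, from station import * gives the robot as it stands.
- The arm moves only by the tool play_rows, never from a script. Its arguments are lists of equal length, an entry for each row: "hand": the closure, from -1 (fully open) to 1 (shut), so that 0 is half open; "slide": the shift along the tool's x, y, z in m, a list of three; "roll": the turn about the tool's z in degrees. In form: {"hand": [hand, ...], "slide": [[tx, ty, tz], ...], "roll": [roll, ...]}. A call has 1 to 5 rows; each row is the pose to reach, as a shift and turn from the pose commanded when the call began, along the tool's axes at that moment; what a row does not reach only later rows make up. A row lasts 1/8 s, in which the tool goes at most 62.5 mm and 10.7 degrees, less where a joint would pass 70% of its speed; a pose out of reach is approached as far as the arm can. A call with a gripper value outside its range is refused whole. The fingers move at their own pace and stop on an object; "force" is the grip in N (left out, the last holds). Time passes only in rows, so rows that repeat a pose let the fingers close. It gives the time, the measured TCP pose, the force, the opening and the grip force at its end, in the units of the state.
- get_obs(): the state, without advancing time (a new reading comes with each control period).
- capture(name): name is "scene" or "top" or "wrist"; returns a dict with "frame" (480x640x3 uint8, red, green, blue), "mtx" (3x3 intrinsics, pixels), "k1" (the pictures are not rectified: a ray, as slopes to the right and down, at radius r is drawn at 1 + k1 r^2 times it, then the intrinsics apply), "rvec" (rotation vector, rad) and "tvec" (3), from world to camera coordinates, as OpenCV has them. Camera axes: x right, y down, z forward; pixel columns grow to the right and rows downward; lengths in m; the calibration is good to about 2 mm. A picture is of the moment at which its call begins. There is no depth.
- finish_job(): hands the job in; it is judged then, once.
Trained networks look in a picture, given as the dict that the camera call returned (one of the last four; its "shot" number tells which), for a name from the list of things; names that differ only in an ending like _2 or _b are one class to them, and where a whole thing is asked for, a point or a joint stands for the part that bears it (a point fixed in the world has none). Each returns a list of dicts, best first, with "confidence" (0 to 1); they miss things now and then, are a little off and sometimes report something else, mostly with a low value. They report only what shows in the picture. A call takes as long as a camera call.
- silhouettes(picture, thing): "pixels" (480x640 bool, what is visible of it).
- tip_of(picture, thing): "xyz" ([x, y, z] in m, in world coordinates, good to about 4 mm: a listed point, or the origin of a listed thing).
The state is a dict: "time_s": time; "joint_positions": joint angles; "joint_vel": joint speeds; "joint_torque": joint torques, N m; "ee_pos": TCP position; "orientation": TCP orientation; "wrist_force": force on the tool from outside, world axes, zero at the start; "torque": the same for the moment, N m; "gripper_width": finger opening in m; "grasp_force": force on a finger pad.
Only numpy, scipy, OpenCV 4.12 (cv2) and the standard library are available. Lean on these libraries where they do the work, as an engineer would, in place of code of your own. Each camera call takes 0.05 s, during which the arm holds its last target. There are 200 camera calls.

### The job

Lock the door in the top of the low wax cabinet: slide the sprung barrel bolt across, handle still up, until it meets its stop, then turn the red-knobbed handle all the way down into the notch, so that the bolt stays shot when you let go. Feel for the stop and work gently, never forcing the handle against the notch plate, and leave the cup, iron stand, brush and ski tool where they are.

Things in the scene. Friction and masses are not known exactly. Their poses are not given: they have to be found in the camera images.
- cabinet: low painted plywood cabinet, fixed, 260 (x) x 360 (y) x 100 (z) mm, its green door lying in the top face; origin at the centre of its underside, z up. Its aluminium notch plate, between the bolt's two straps, is clamped on slotted screws, differently each time: its place is not measured and must be felt. Pressing the stem on the plate with more than 15 N, in any direction, damages it.
- barrel: fixed barrel of the bolt on the cabinet top, axes as the cabinet's, origin at cabinet (-20, 0, 100) mm. The 14 mm rod lies along y, centre line 30 mm above the origin, in two dark straps (y = -82 and +58 mm, 44 mm high) on a batten 56 mm wide, 14 mm high. The plate's rail (x -28 to -14 mm, top 37 mm up) keeps the handle from turning down past about 50 degrees until over the notch
- bolt (a joint): travel of the rod (m) to the cabinet's +y: 0 drawn back (its start). After 37 to 73 mm the upright 8 mm stem meets the stop, a bridge over the rod 62 mm above the cabinet top; touching it, the stem is over the 10.5 mm notch; over 2 mm short of it, it is not. A spring pushes back with 2.4 N at 0 and 40 N/m more, plus 1 N friction: let go with the handle up, it slides back.
- handle (a joint): angle of the handle about the rod (rad): 0 straight up, growing as it turns down to the cabinet's -x side, 1.57 level and fully down in the notch (its hard end), -0.6 the other end. Starts between -0.4 and 0.25; stays where left (friction 0.1 N m, about 1.7 N at the knob). It travels with the rod.
- handle_arm: the handle on the rod: 8 mm steel stem with the red knob at its end; origin on the rod's centre line, z axis along the stem out to the knob, y along the rod
- knob (a point): centre of the red knob, a cylinder 20 mm across and 24 mm long lying parallel to the rod (flat ends to cabinet +y and -y), 60 mm out from the rod's centre line; 20 mm clear of the cabinet top when down; nothing stands within 40 mm of it along the rod at any angle of the handle
- cup_mid (a point): stainless cup, 72 mm across, 85 mm high, loose on the shelf beside the cabinet; the point is half-way up
- iron_stand_mid (a point): blue plastic wax iron stand, 130 x 85 x 61 mm, loose on the shelf beside the cabinet; the point is half-way up
- brush_mid (a point): wooden shoe brush, 50 x 150 x 36 mm, loose on the rear (+x) part of the cabinet top, bristles down; the point is half-way up
- ski_tool_mid (a point): folding aluminium ski tool, 34 x 95 x 22 mm, loose on the rear (+x) part of the cabinet top; the point is 10 mm up

How it is judged:
By the outcome, as a careful person would: the job done as asked, in the order asked, and still so for the second after the job is handed in, with the robot touching nothing.
It also fails if it takes over 64 s, if anything falls off the work surface, if the arm or the gripper's body presses on something with over 40 N, if the wrist force passes 120 N, or if a joint passes its speed limit or range.

## Working session

There is one attempt and no reset: what is moved stays moved. The work goes in short steps, Python scripts to look and compute and a tool call to move; the robot and the scene stay as the last step left them, time stands still between calls to the robot, and variables do not carry over. Pictures are saved under pics/ and viewed, at most 10 in all, crops included, and the job is handed in when it is done.

Besides the shell and the picture viewer there is one more tool, called by a JSON object that holds its "api" and its "payload". play_rows: Moves the arm, as the interface text tells. Its arguments: {"type":"object","properties":{"hand":{"type":"array"},"slide":{"type":"array"},"roll":{"type":"array"},"force":{"type":"number"}},"required":["hand","slide","roll"]}

```bash
mkdir -p pics
cat > h.py <<'E'
from station import *
import numpy as np, cv2
from scipy.spatial.transform import Rotation as R
def look(cam,things,save=None):
    p=capture(cam)
    if save: cv2.imwrite('pics/'+save,p['frame'][:,:,::-1])
    for t in things:
        for d in tip_of(p,t)[:2]: print(cam,t,np.round(d['xyz'],4),round(d['confidence'],2))
    return p
def proj(p,X):
    Rm=cv2.Rodrigues(np.array(p['rvec'],float))[0]
    c=np.atleast_2d(X)@Rm.T+np.ravel(p['tvec']); s=c[:,:2]/c[:,2:]
    s=s*(1+p['k1']*(s**2).sum(1,keepdims=True))
    return s*[p['mtx'][0][0],p['mtx'][1][1]]+[p['mtx'][0][2],p['mtx'][1][2]]
def st():
    o=get_obs(); print({k:np.round(o[k],4) for k in ('time_s','ee_pos','orientation','wrist_force','gripper_width','joint_positions')}); return o
E
python3 - <<'E'
from h import *
st()
look('scene',['cabinet','barrel','handle_arm','knob','cup_mid','iron_stand_mid','brush_mid','ski_tool_mid'],'s1.png')
look('top',['cabinet','barrel','handle_arm','knob','cup_mid','iron_stand_mid','brush_mid','ski_tool_mid'],'t1.png')
E
```

```text
{'time_s': np.float64(0.0), 'ee_pos': array([0.2511, 0.5717, 0.2259]), 'orientation': array([-3.1399e+00,  1.0000e-04,  2.7278e+00]), 'wrist_force': array([-0.1655,  0.9489, -0.0903]), 'gripper_width': np.float64(0.0919), 'joint_positions': array([-1.2596,  0.4353,  0.0249,  1.5741, -0.0116,  1.134 , -0.0751])}
scene cabinet [ 0.621  -0.0384  0.003 ] 0.88
scene barrel [ 0.5977 -0.0392  0.1048] 0.88
scene handle_arm [ 0.5919 -0.0822  0.1295] 0.7
scene knob [ 0.5996 -0.0806  0.191 ] 0.7
scene cup_mid [0.7007 0.2279 0.0436] 0.95
scene iron_stand_mid [ 0.621  -0.3127  0.03  ] 0.86
scene brush_mid [0.7216 0.025  0.1178] 0.93
scene ski_tool_mid [ 0.6895 -0.1408  0.1113] 0.89
top cabinet [ 0.6182 -0.0395 -0.0012] 0.84
top barrel [ 0.5992 -0.0369  0.0999] 0.6
top handle_arm [ 0.5911 -0.0837  0.1299] 0.75
top knob [ 0.6052 -0.0793  0.187 ] 0.73
top cup_mid [0.702  0.2213 0.0406] 0.7
top iron_stand_mid [ 0.6178 -0.3117  0.03  ] 0.69
top iron_stand_mid [ 0.6202 -0.0399 -0.0008] 0.61
top brush_mid [0.7215 0.0273 0.1153] 0.63
top ski_tool_mid [ 0.6842 -0.1425  0.1103] 0.9
```

View pics/s1.png

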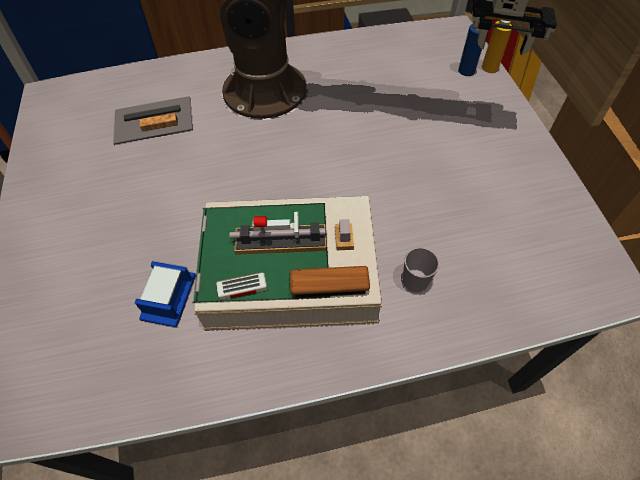

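View pics/t1.png

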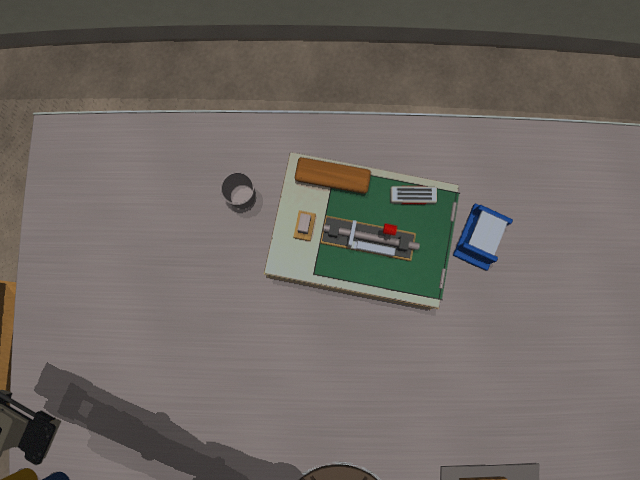

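The scene picture shows the cabinet with the bolt, and the handle near upright with its red knob at (260,221). The top picture shows the knob at (390,230) and the cabinet's top corners near (291,153), (458,185), (437,307) and (266,275). The network positions agree with both.

```bash
cat >> h.py <<'E'
def unproj(p,uv,z):
    k=np.array(p['mtx'],float); Rm=cv2.Rodrigues(np.array(p['rvec'],float))[0]
    r=cv2.undistortPoints(np.array(uv,float).reshape(-1,1,2),k,np.array([p['k1'],0,0,0.]))[:,0]
    d=np.c_[r,np.ones(len(r))]@Rm; c=-Rm.T@np.ravel(p['tvec'])
    return c+d*((z-c[2])/d[:,2])[:,None]
def slide(target,yaw_deg):
    o=get_obs(); M=R.from_euler('xyz',o['orientation']).as_matrix()
    print('slide mm',np.round(M.T@(np.array(target)-o['ee_pos'])*1e3,1),'roll',np.round(-((yaw_deg-np.degrees(o['orientation'][2])+180)%360-180),2))
E
python3 - <<'E'
from h import *
p=capture('top')
c=unproj(p,[[291,153],[458,185],[437,307],[266,275]],.1); print(c.round(3))
for a,b in((0,1),(3,2),(0,3),(1,2)):
    d=c[b]-c[a]; print(np.hypot(*d[:2]),np.degrees(np.arctan2(d[1],d[0])))
slide([.603,-.080,.265],170)
E
```

```text
[[ 0.772  0.111  0.1  ]
 [ 0.711 -0.238  0.1  ]
 [ 0.458 -0.19   0.1  ]
 [ 0.517  0.155  0.1  ]]
0.35381935876837883 -100.00836657336573
0.34957732830244775 -99.70172401642793
0.25871613157504997 170.23610939451873
0.2568621059680219 169.29050975913643
slide mm [-584.3 -455.8  -38.3] roll -13.71
```

{"api": "play_rows", "payload": {"hand": [-1,-1,-1,-1,-1], "slide": [[-0.03,-0.023,-0.02],[-0.07,-0.055,-0.038],[-0.11,-0.086,-0.038],[-0.15,-0.117,-0.038],[-0.19,-0.148,-0.038]], "roll": [0,0,0,0,0]}}

```text
time_s: 1.58
ee_pos: [0.3665, 0.3589, 0.265]
orientation: [3.141, 0.0, 2.728]
wrist_force: [1.4, -0.1, 0.5]
gripper_width: 0.0919
grasp_force: 0.0
```

{"api": "play_rows", "payload": {"hand": [-1,-1,-1,-1,-1], "slide": [[-0.04,-0.031,0],[-0.08,-0.062,0],[-0.12,-0.093,0],[-0.16,-0.124,0],[-0.2,-0.155,0]], "roll": [0,0,0,0,0]}}

```text
time_s: 2.2
ee_pos: [0.4872, 0.1365, 0.2651]
orientation: [3.141, 0.0, 2.728]
wrist_force: [0.7, 0.7, -0.1]
gripper_width: 0.0917
grasp_force: 0.0
```

{"api": "play_rows", "payload": {"hand": [-0.5,-0.3,-0.3,-0.3,-0.3], "slide": [[-0.04,-0.031,0],[-0.08,-0.062,0],[-0.12,-0.093,0],[-0.16,-0.124,0],[-0.19,-0.15,0]], "roll": [-3,-6,-9,-12,-13.7]}}

```text
time_s: 2.82
ee_pos: [0.6009, -0.0779, 0.2648]
orientation: [-3.141, 0.0, 2.967]
wrist_force: [-0.4, 0.2, 0.1]
gripper_width: 0.0602
grasp_force: 0.0
```

Run:
```python
from h import *
st()
look('wrist',['knob','handle_arm','barrel'],'w1.png')
look('top',['knob','handle_arm'])
look('scene',['knob','handle_arm'])
slide([.603,-.080,.265],170)
```

```text
{'time_s': np.float64(2.825), 'ee_pos': array([ 0.6009, -0.0779,  0.2648]), 'orientation': array([-3.1412e+00,  4.0000e-04,  2.9672e+00]), 'wrist_force': array([-0.4255,  0.2419,  0.0773]), 'gripper_width': np.float64(0.0602), 'joint_positions': array([-0.1997,  0.381 ,  0.341 ,  1.5878, -0.1337,  1.1955,  1.5642])}
wrist knob [ 0.6026 -0.0817  0.1853] 0.91
wrist handle_arm [ 0.5925 -0.0805  0.1309] 0.58
wrist barrel [ 0.6006 -0.0349  0.103 ] 0.57
scene knob [ 0.6014 -0.0839  0.1904] 0.62
scene handle_arm [ 0.5913 -0.0821  0.1293] 0.49
slide mm [-3.9 -4.9 -0.1] roll 0.08
```

View pics/w1.png

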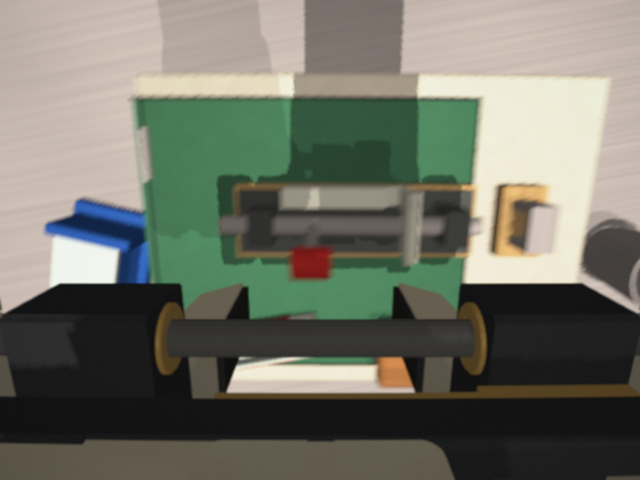

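The rod lies level in the wrist picture, so the yaw is right. The knob is at about (310,263), the bridge about 65 mm toward +y. Next I descend around the knob's flat ends and grip lightly.

{"api": "play_rows", "payload": {"hand": [-0.3,-0.3,-0.3,-0.3,-0.3], "slide": [[-0.002,-0.003,0.03],[-0.002,-0.003,0.06],[-0.002,-0.003,0.08],[-0.002,-0.003,0.094],[-0.002,-0.003,0.094]], "roll": [0,0,0,0,0]}}

```text
time_s: 3.95
ee_pos: [0.6012, -0.0786, 0.1701]
orientation: [-3.142, -0.001, 2.967]
wrist_force: [-0.1, 0.7, 0.2]
gripper_width: 0.0595
grasp_force: 0.0
```

{"api": "play_rows", "payload": {"hand": [0,0.4,0.7,0.7,0.7], "slide": [[0,0,0],[0,0,0],[0,0,0],[0,0,0],[0,0,0]], "roll": [0,0,0,0,0], "force": 8}}

```text
time_s: 4.58
ee_pos: [0.6017, -0.0799, 0.1711]
orientation: [-3.141, 0.001, 2.966]
wrist_force: [-0.7, -2.3, 3.7]
gripper_width: 0.0241
grasp_force: 8.0
```

{"api": "play_rows", "payload": {"hand": [0.7,0.7,0.7,0.7,0.7], "slide": [[0.003,0.003,0],[0.006,0.009,0],[0.009,0.016,0],[0.01,0.023,0],[0.01,0.028,0]], "roll": [0,0,0,0,0]}}

```text
time_s: 5.2
ee_pos: [0.5974, -0.0503, 0.1714]
orientation: [-3.141, 0.002, 2.966]
wrist_force: [1.5, -5.7, 4.6]
gripper_width: 0.0243
grasp_force: 8.0
```

{"api": "play_rows", "payload": {"hand": [0.7,0.7], "slide": [[0,0.002,0],[0,0.002,0]], "roll": [0,0]}}

```text
time_s: 5.45
ee_pos: [0.5978, -0.0481, 0.1714]
orientation: [-3.142, 0.002, 2.967]
wrist_force: [2.0, -3.6, 4.6]
gripper_width: 0.0241
grasp_force: 8.0
```

Run:
```python
from h import *
st()
look('wrist',['knob','handle_arm'],'w2.png')
look('scene',['knob','handle_arm'])
```

```text
{'time_s': np.float64(5.45), 'ee_pos': array([ 0.5978, -0.0481,  0.1714]), 'orientation': array([-3.1416e+00,  2.0000e-03,  2.9666e+00]), 'wrist_force': array([ 1.9691, -3.5602,  4.5702]), 'gripper_width': np.float64(0.0241), 'joint_positions': array([-0.2306,  0.4495,  0.3143,  1.7277, -0.1613,  0.9878,  1.5391])}
wrist knob [ 0.5998 -0.0496  0.1888] 0.71
wrist handle_arm [ 0.5935 -0.0442  0.1294] 0.6
wrist handle_arm [ 0.617  -0.0399 -0.0009] 0.25
scene knob [ 0.5972 -0.0471  0.1902] 0.63
scene handle_arm [ 0.5994 -0.0488  0.1297] 0.44
```

View pics/w2.png

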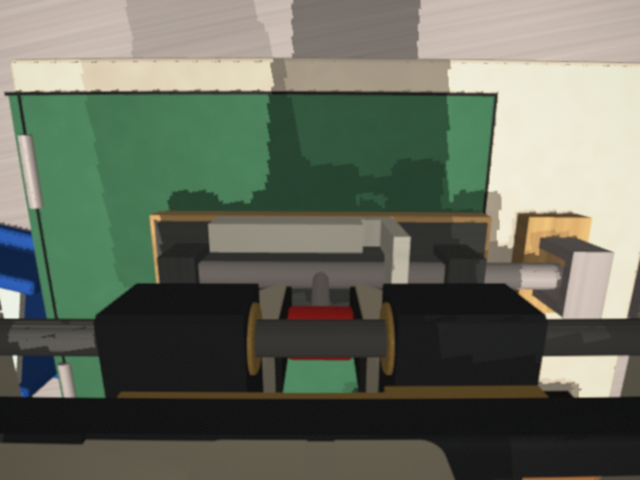

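The bolt has moved about 31 mm. The stem is at column 320, the notch gap at about 363–380 and the bridge face at about 385, so about 26 mm remain. I'll go closer and then feel for the stop.

{"api": "play_rows", "payload": {"hand": [0.7,0.7,0.7,0.7,0.7], "slide": [[0,0.005,0],[0,0.01,0],[0,0.015,0],[0,0.018,0],[0,0.018,0]], "roll": [0,0,0,0,0]}}

```text
time_s: 6.38
ee_pos: [0.601, -0.0305, 0.1714]
orientation: [-3.141, 0.002, 2.966]
wrist_force: [2.6, -4.6, 4.5]
gripper_width: 0.0238
grasp_force: 8.0
```

{"api": "play_rows", "payload": {"hand": [0.7,0.7,0.7], "slide": [[0,0.001,0],[0,0.002,0],[0,0.002,0]], "roll": [0,0,0]}}

```text
time_s: 6.75
ee_pos: [0.6012, -0.0291, 0.1714]
orientation: [-3.141, 0.002, 2.966]
wrist_force: [1.4, -5.5, 5.4]
gripper_width: 0.0243
grasp_force: 8.0
```

{"api": "play_rows", "payload": {"hand": [0.7,0.7,0.7], "slide": [[0,0.001,0],[0,0.002,0],[0,0.002,0]], "roll": [0,0,0]}}

```text
time_s: 7.12
ee_pos: [0.6016, -0.0272, 0.1714]
orientation: [-3.141, 0.002, 2.966]
wrist_force: [2.2, -6.1, 5.2]
gripper_width: 0.024
grasp_force: 8.0
```

{"api": "play_rows", "payload": {"hand": [0.7,0.7], "slide": [[0,0.001,0],[0,0.001,0]], "roll": [0,0]}}

```text
time_s: 7.38
ee_pos: [0.6017, -0.0262, 0.1714]
orientation: [-3.141, 0.002, 2.966]
wrist_force: [2.2, -5.1, 4.8]
gripper_width: 0.0239
grasp_force: 8.0
```

{"api": "play_rows", "payload": {"hand": [0.7,0.7], "slide": [[0,0.001,0],[0,0.001,0]], "roll": [0,0]}}

```text
time_s: 7.62
ee_pos: [0.6019, -0.0252, 0.1714]
orientation: [-3.141, 0.002, 2.966]
wrist_force: [2.3, -5.1, 4.1]
gripper_width: 0.0242
grasp_force: 8.0
```

{"api": "play_rows", "payload": {"hand": [0.7,0.7], "slide": [[0,0.001,0],[0,0.001,0]], "roll": [0,0]}}

```text
time_s: 7.88
ee_pos: [0.6021, -0.0243, 0.1714]
orientation: [-3.141, 0.002, 2.966]
wrist_force: [2.5, -5.9, 4.6]
gripper_width: 0.0241
grasp_force: 8.0
```

{"api": "play_rows", "payload": {"hand": [0.7,0.7], "slide": [[0,0.001,0],[0,0.001,0]], "roll": [0,0]}}

```text
time_s: 8.12
ee_pos: [0.6023, -0.0233, 0.1714]
orientation: [-3.141, 0.002, 2.966]
wrist_force: [1.5, -6.0, 5.7]
gripper_width: 0.024
grasp_force: 8.0
```

Run:
```python
from h import *
st()
look('wrist',['knob'],'w3.png')
```

```text
{'time_s': np.float64(8.125), 'ee_pos': array([ 0.6023, -0.0233,  0.1714]), 'orientation': array([-3.1408e+00,  2.1000e-03,  2.9659e+00]), 'wrist_force': array([ 1.4961, -6.0086,  5.7491]), 'gripper_width': np.float64(0.024), 'joint_positions': array([-0.269 ,  0.4539,  0.3109,  1.7199, -0.1598,  0.9908,  1.4951])}
wrist knob [ 0.6052 -0.0205  0.1886] 0.77
```

View pics/w3.png

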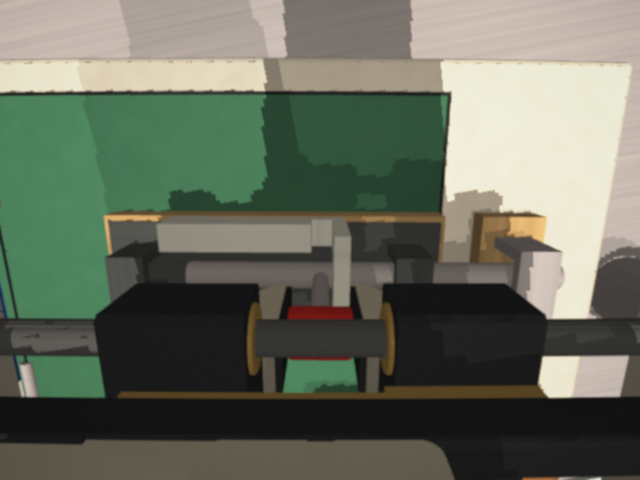

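The stem (312–329) is nearly at the bridge (333), with about 1–2 mm left. I'll use finer steps.

{"api": "play_rows", "payload": {"hand": [0.7,0.7], "slide": [[0,0.001,0],[0,0.001,0]], "roll": [0,0]}}

```text
time_s: 8.48
ee_pos: [0.6024, -0.0223, 0.1714]
orientation: [-3.141, 0.002, 2.966]
wrist_force: [1.3, -5.6, 5.0]
gripper_width: 0.024
grasp_force: 8.0
```

{"api": "play_rows", "payload": {"hand": [0.7,0.7], "slide": [[0,0.0005,0],[0,0.0005,0]], "roll": [0,0]}}

```text
time_s: 8.72
ee_pos: [0.6025, -0.0219, 0.1714]
orientation: [-3.141, 0.002, 2.966]
wrist_force: [1.3, -6.7, 5.2]
gripper_width: 0.0241
grasp_force: 8.0
```

{"api": "play_rows", "payload": {"hand": [0.7,0.7], "slide": [[0,0.0005,0],[0,0.0005,0]], "roll": [0,0]}}

```text
time_s: 8.98
ee_pos: [0.6025, -0.0215, 0.1713]
orientation: [-3.141, 0.002, 2.966]
wrist_force: [0.6, -5.7, 4.3]
gripper_width: 0.024
grasp_force: 8.0
```

{"api": "play_rows", "payload": {"hand": [0.7,0.7], "slide": [[0,0.0005,0],[0,0.0005,0]], "roll": [0,0]}}

```text
time_s: 9.22
ee_pos: [0.6026, -0.0215, 0.1714]
orientation: [-3.14, 0.002, 2.965]
wrist_force: [1.2, -7.0, 5.8]
gripper_width: 0.0239
grasp_force: 8.0
```

{"api": "play_rows", "payload": {"hand": [0.7,0.7], "slide": [[0,0.0005,0],[0,0.0005,0]], "roll": [0,0]}}

```text
time_s: 9.48
ee_pos: [0.6026, -0.0214, 0.1713]
orientation: [-3.14, 0.002, 2.965]
wrist_force: [1.0, -7.4, 4.5]
gripper_width: 0.0238
grasp_force: 8.0
```

{"api": "play_rows", "payload": {"hand": [0.7,0.7,0.7], "slide": [[0,0.0007,0],[0,0.0007,0],[0,0.0007,0]], "roll": [0,0,0]}}

```text
time_s: 9.85
ee_pos: [0.6026, -0.0214, 0.1714]
orientation: [-3.139, 0.002, 2.965]
wrist_force: [0.5, -10.2, 6.5]
gripper_width: 0.0235
grasp_force: 8.0
```

The stop is at TCP y ≈ -0.0214: the position held while the force rose to 10 N. I'll ease off to a light touch and swing the handle along its arc to about 40°, short of the rail.

{"api": "play_rows", "payload": {"hand": [0.7,0.7,0.7,0.7,0.7], "slide": [[0.002,-0.0015,-0.0015],[0.0148,-0.0017,0.0004],[0.0234,-0.0017,0.0032],[0.0314,-0.0017,0.0074],[0.0387,-0.0017,0.0126]], "roll": [0,0,0,0,0]}}

```text
time_s: 10.48
ee_pos: [0.5632, -0.0144, 0.1582]
orientation: [-3.141, 0.0, 2.966]
wrist_force: [0.6, -6.1, 2.3]
gripper_width: 0.0237
grasp_force: 8.0
```

{"api": "play_rows", "payload": {"hand": [0.7,0.7], "slide": [[0,0,0],[0,0,0]], "roll": [0,0]}}

```text
time_s: 10.72
ee_pos: [0.5621, -0.0142, 0.1574]
orientation: [-3.14, -0.003, 2.966]
wrist_force: [-2.4, -4.8, 0.4]
gripper_width: 0.0238
grasp_force: 8.0
```

Run:
```python
from h import *
o=st()
a=np.radians(-10); Rz=np.array([[np.cos(a),np.sin(a)],[-np.sin(a),np.cos(a)]])
ref=Rz@np.array([.6026,-.0214]); print('cab dx,dy from stop mm',(Rz@o['ee_pos'][:2]-ref)*1e3, 'knob h over rod',(o['ee_pos'][2]+.019-.13)*1e3,'Fcab',Rz@o['wrist_force'][:2])
look('wrist',['knob'],'w4.png')
```

```text
{'time_s': np.float64(10.725), 'ee_pos': array([ 0.5621, -0.0142,  0.1574]), 'orientation': array([-3.1404e+00, -3.0000e-03,  2.9661e+00]), 'wrist_force': array([-2.3682, -4.81  ,  0.3611]), 'gripper_width': np.float64(0.0238), 'joint_positions': array([-0.2952,  0.4094,  0.3064,  1.8312, -0.1499,  0.9268,  1.4734])}
cab dx,dy from stop mm [-41.16146666   0.09975835] knob h over rod 46.363771576912875 Fcab [-1.49698607 -5.14819792]
wrist knob [ 0.5676 -0.0158  0.1798] 0.56
```

View pics/w4.png

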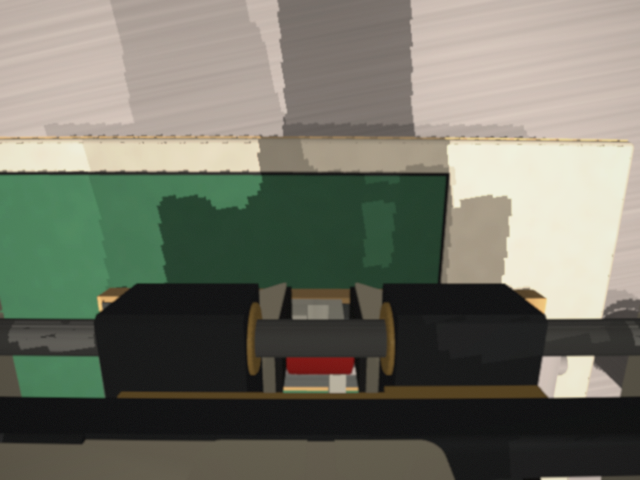

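The knob has moved along the expected arc (46 mm above the rod, θ≈0.71) and is still at the stop. The notch is centred at about column 318, the knob at 320. I'll enter the notch in small steps and watch the force.

{"api": "play_rows", "payload": {"hand": [0.7,0.7,0.7,0.7], "slide": [[0.0022,0,0.002],[0.0044,0,0.0041],[0.0064,0,0.0063],[0.0083,0,0.0086]], "roll": [0,0,0,0]}}

```text
time_s: 11.32
ee_pos: [0.5546, -0.0129, 0.1493]
orientation: [-3.141, -0.001, 2.966]
wrist_force: [-1.8, -5.0, 4.3]
gripper_width: 0.0237
grasp_force: 8.0
```

{"api": "play_rows", "payload": {"hand": [0.7,0.7,0.7], "slide": [[0.0018,0,0.0024],[0.0035,0,0.0049],[0.0035,0,0.0049]], "roll": [0,0,0]}}

```text
time_s: 11.7
ee_pos: [0.5507, -0.0121, 0.144]
orientation: [-3.141, -0.002, 2.966]
wrist_force: [-2.0, -4.8, 1.5]
gripper_width: 0.0237
grasp_force: 8.0
```

{"api": "play_rows", "payload": {"hand": [0.7,0.7,0.7,0.7,0.7], "slide": [[0.0015,0,0.0026],[0.003,0,0.0052],[0.0042,0,0.0079],[0.0054,0,0.0107],[0.0054,0,0.0107]], "roll": [0,0,0,0,0]}}

```text
time_s: 12.32
ee_pos: [0.545, -0.0111, 0.1331]
orientation: [-3.14, -0.003, 2.966]
wrist_force: [-2.9, -5.4, -0.3]
gripper_width: 0.024
grasp_force: 8.0
```

{"api": "play_rows", "payload": {"hand": [0.7,0.7,0.7,0.7,0.7], "slide": [[0.001,0,0.0028],[0.0019,0,0.0057],[0.0026,0,0.0086],[0.0032,0,0.0115],[0.0032,0,0.0115]], "roll": [0,0,0,0,0]}}

```text
time_s: 12.95
ee_pos: [0.5415, -0.0105, 0.1215]
orientation: [-3.14, -0.004, 2.966]
wrist_force: [-2.3, -4.6, -0.5]
gripper_width: 0.0241
grasp_force: 8.0
```

{"api": "play_rows", "payload": {"hand": [0.7,0.7,0.7,0.7], "slide": [[0.0005,0,0.0029],[0.0008,0,0.0058],[0.0009,0,0.0086],[0.0009,0,0.0086]], "roll": [0,0,0,0]}}

```text
time_s: 13.45
ee_pos: [0.5403, -0.0103, 0.1128]
orientation: [-3.14, -0.004, 2.966]
wrist_force: [-4.4, -4.6, -0.7]
gripper_width: 0.024
grasp_force: 8.0
```

{"api": "play_rows", "payload": {"hand": [0.7,0.7,0.7], "slide": [[0.001,0,0.001],[0.001,0,0.002],[0.001,0,0.002]], "roll": [0,0,0]}}

```text
time_s: 13.82
ee_pos: [0.5402, -0.0102, 0.1112]
orientation: [-3.141, -0.003, 2.966]
wrist_force: [-3.0, -5.1, 0.3]
gripper_width: 0.024
grasp_force: 8.0
```

{"api": "play_rows", "payload": {"hand": [0.7,0.7,0.7], "slide": [[0,0,0.001],[0,0,0.001],[0,0,0.001]], "roll": [0,0,0]}}

```text
time_s: 14.2
ee_pos: [0.54, -0.0102, 0.1102]
orientation: [-3.141, -0.003, 2.966]
wrist_force: [-2.9, -4.5, 1.1]
gripper_width: 0.0239
grasp_force: 8.0
```

{"api": "play_rows", "payload": {"hand": [0.7,0.7,0.7], "slide": [[0,0,0.0007],[0,0,0.0015],[0,0,0.0015]], "roll": [0,0,0]}}

```text
time_s: 14.58
ee_pos: [0.5399, -0.0102, 0.1086]
orientation: [-3.141, -0.003, 2.966]
wrist_force: [-2.7, -4.9, 1.0]
gripper_width: 0.0237
grasp_force: 8.0
```

Run:
```python
from h import *
st()
look('scene',['knob','handle_arm'])
look('wrist',['knob','handle_arm'])
```

```text
{'time_s': np.float64(14.575), 'ee_pos': array([ 0.5399, -0.0102,  0.1086]), 'orientation': array([-3.1406, -0.0033,  2.966 ]), 'wrist_force': array([-2.7038, -4.9097,  0.9725]), 'gripper_width': np.float64(0.0237), 'joint_positions': array([-0.2934,  0.4383,  0.2876,  1.9329, -0.1687,  0.7969,  1.4824])}
scene knob [ 0.5433 -0.0066  0.1373] 0.54
scene handle_arm [ 0.6027 -0.0225  0.1282] 0.59
scene handle_arm [ 0.5414 -0.0085  0.1372] 0.34
wrist knob [ 0.543  -0.0099  0.1378] 0.72
```

{"api": "play_rows", "payload": {"hand": [0.7,0.7,0.7,0.7], "slide": [[0,0,0.0007],[0,0,0.0014],[0,0,0.002],[0,0,0.002]], "roll": [0,0,0,0]}}

```text
time_s: 15.38
ee_pos: [0.5398, -0.0101, 0.1066]
orientation: [-3.141, -0.004, 2.966]
wrist_force: [-3.5, -4.5, 1.5]
gripper_width: 0.024
grasp_force: 8.0
```

Run:
```python
from h import *
p=capture('scene'); cv2.imwrite('pics/s2.png',cv2.resize(p['frame'][195:275,210:350,::-1],None,fx=5,fy=5,interpolation=cv2.INTER_CUBIC))
st()
```

```text
{'time_s': np.float64(15.425), 'ee_pos': array([ 0.5398, -0.0102,  0.1066]), 'orientation': array([-3.1405, -0.0035,  2.966 ]), 'wrist_force': array([-2.3175, -5.1526,  1.6912]), 'gripper_width': np.float64(0.024), 'joint_positions': array([-0.2925,  0.441 ,  0.2866,  1.9348, -0.1698,  0.7925,  1.4834])}
```

View pics/s2.png

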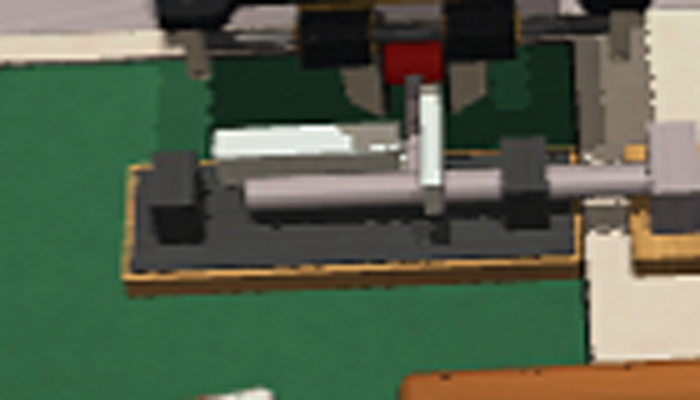

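The crop shows the stem passing through the notch beside the bridge, with the knob high between the fingers (bottom edge at about (412,82) in the crop). I'll compare its pixels with projected knobs at several handle angles.

Run:
```python
from h import *
for cam in ('scene','wrist'):
    p=capture(cam); f=p['frame'].astype(int)
    m=(f[...,0]>90)&(f[...,1]<50)&(f[...,2]<50)
    n,l,s,c=cv2.connectedComponentsWithStats(m.astype(np.uint8))
    s=[tuple(r) for r in s[1:] if r[4]>15]; print(cam,'red x0 y0 w h a',s)
    a=np.radians(-10); X=np.array([np.cos(a),np.sin(a),0]); Y=np.array([-np.sin(a),np.cos(a),0]); Z=np.array([0,0,1])
    # rod axis: upright knob was at TCP (.6026,-.0214)
    for off in (0,-.002):
      o=np.array([.6014,-.0214,.130])+off*X
      for th in (1.2,1.3,1.4,1.5,1.57):
        c0=o-.06*np.sin(th)*X+.06*np.cos(th)*Z
        P=[c0+y*Y+.01*(np.cos(t)*X+np.sin(t)*Z) for y in(-.012,.012) for t in np.linspace(0,6.28,24)]
        q=proj(p,np.array(P)); print(off,th,q.min(0).round(1),q.max(0).round(1))
```

```text
scene red x0 y0 w h a [(np.int32(287), np.int32(204), np.int32(11), np.int32(6), np.int32(61))]
0 1.2 [285.6 197.2] [298.  207.5]
0 1.3 [285.8 198.1] [298.1 208.4]
0 1.4 [286.  199.4] [298.2 209.6]
0 1.5 [286.2 200.8] [298.4 211. ]
0 1.57 [286.3 202. ] [298.4 212.1]
-0.002 1.2 [285.6 196.4] [298.  206.7]
-0.002 1.3 [285.8 197.4] [298.1 207.6]
-0.002 1.4 [286.  198.6] [298.2 208.8]
-0.002 1.5 [286.2 200. ] [298.3 210.2]
-0.002 1.57 [286.3 201.2] [298.4 211.3]
wrist red x0 y0 w h a [(np.int32(285), np.int32(357), np.int32(71), np.int32(23), np.int32(1559))]
0 1.2 [279.  350.3] [361.4 416.6]
0 1.3 [280.7 336.7] [359.8 400.1]
0 1.4 [282.4 325.3] [358.2 386. ]
0 1.5 [284.  316.3] [356.6 374.3]
0 1.57 [285.1 311.2] [355.6 367.4]
-0.002 1.2 [278.8 344.6] [361.6 411.1]
-0.002 1.3 [280.5 331.1] [359.9 394.7]
-0.002 1.4 [282.2 320. ] [358.3 380.7]
-0.002 1.5 [283.9 311.1] [356.8 369.1]
-0.002 1.57 [284.9 306.1] [355.8 362.4]
```

The handle is about 1.45 rad down and in the notch, but the knob has slipped a little in the light grip. I'll release, rise, and press the knob gently from above with closed fingers to feel the hard end.

{"api": "play_rows", "payload": {"hand": [0.5,0.3,0.2,0.1,0], "slide": [[0,0,0],[0,0,0],[0,0,0],[0,0,0],[0,0,-0.005]], "roll": [0,0,0,0,0]}}

```text
time_s: 16.15
ee_pos: [0.5418, -0.0091, 0.1123]
orientation: [3.141, -0.0, 2.967]
wrist_force: [-0.2, 0.8, 0.2]
gripper_width: 0.0448
grasp_force: 0.0
```

{"api": "play_rows", "payload": {"hand": [0,0,0,0,0], "slide": [[0,0,-0.02],[0,0,-0.04],[0,0,-0.06],[0,0,-0.075],[0,0,-0.075]], "roll": [0,0,0,0,0]}}

```text
time_s: 16.77
ee_pos: [0.5426, -0.0095, 0.1884]
orientation: [3.141, 0.002, 2.967]
wrist_force: [-0.7, -0.1, -0.8]
gripper_width: 0.0461
grasp_force: 0.0
```

```bash
cat > k.py <<'E'
from h import *
import sys
st()
for cam in ('scene','wrist'):
    p=look(cam,['knob'],sys.argv[1]+cam+'.png'); f=p['frame'].astype(int)
    m=(f[...,0]>80)&(f[...,1]<50)&(f[...,2]<50)
    s=cv2.connectedComponentsWithStats(m.astype(np.uint8))[2]
    print([tuple(map(int,(r[0],r[1],r[0]+r[2],r[1]+r[3]))) for r in s[1:] if r[4]>15])
    a=np.radians(-10); X=np.array([np.cos(a),np.sin(a),0]); Y=np.array([-np.sin(a),np.cos(a),0]); Z=np.array([0,0,1])
    o=np.array([.601,-.0214,.130])
    for th in (1.2,1.3,1.4,1.5,1.57):
        c0=o-.06*np.sin(th)*X+.06*np.cos(th)*Z
        q=proj(p,np.array([c0+y*Y+.01*(np.cos(t)*X+np.sin(t)*Z) for y in(-.012,.012) for t in np.linspace(0,6.28,24)]))
        print(th,q.min(0).round(1),q.max(0).round(1))
E
python3 k.py a
```

```text
{'time_s': np.float64(16.775), 'ee_pos': array([ 0.5426, -0.0095,  0.1884]), 'orientation': array([3.1408e+00, 2.2000e-03, 2.9671e+00]), 'wrist_force': array([-0.7202, -0.0653, -0.8152]), 'gripper_width': np.float64(0.0461), 'joint_positions': array([-0.3217,  0.3405,  0.316 ,  1.8471, -0.1265,  0.9711,  1.445 ])}
scene knob [0.7007 0.2253 0.0396] 0.59
scene knob [ 0.6218 -0.3117  0.032 ] 0.56
[(503, 62, 511, 72), (285, 202, 297, 211)]
1.2 [285.5 197. ] [297.9 207.4]
1.3 [285.7 198. ] [298.1 208.3]
1.4 [285.9 199.2] [298.2 209.4]
1.5 [286.1 200.7] [298.3 210.8]
1.57 [286.3 201.8] [298.4 212. ]
wrist knob [ 0.5439 -0.0138  0.1377] 0.92
[(291, 256, 337, 293)]
1.2 [293.5 268.5] [343.3 308. ]
1.3 [294.1 261.7] [342.8 300.3]
1.4 [294.8 256.2] [342.2 293.8]
1.5 [295.5 252. ] [341.6 288.6]
1.57 [296.  249.7] [341.3 285.7]
```

The bolt stays shot, with the handle at about 1.43 rad. Now the gentle press from above.

{"api": "play_rows", "payload": {"hand": [0.5,1,1,1,1], "slide": [[0,-0.002,0],[0,-0.002,0.005],[0,-0.002,0.015],[0,-0.002,0.025],[0,-0.002,0.032]], "roll": [0,0,0,0,0]}}

```text
time_s: 17.6
ee_pos: [0.541, -0.0115, 0.1542]
orientation: [-3.141, -0.001, 2.967]
wrist_force: [-0.4, 0.1, 0.5]
gripper_width: 0.0016
grasp_force: 0.0
```

{"api": "play_rows", "payload": {"hand": [1,1,1,1,1], "slide": [[0,0,0.002],[0,0,0.004],[0,0,0.006],[0,0,0.008],[0,0,0.008]], "roll": [0,0,0,0,0]}}

```text
time_s: 18.23
ee_pos: [0.5414, -0.0116, 0.1473]
orientation: [3.142, -0.0, 2.967]
wrist_force: [-0.2, 0.5, -0.5]
gripper_width: 0.0008
grasp_force: 0.0
```

{"api": "play_rows", "payload": {"hand": [1,1,1], "slide": [[0,0,0.001],[0,0,0.002],[0,0,0.002]], "roll": [0,0,0]}}

```text
time_s: 18.6
ee_pos: [0.5413, -0.0115, 0.1453]
orientation: [3.142, -0.0, 2.967]
wrist_force: [-0.8, 0.6, 0.5]
gripper_width: 0.0005
grasp_force: 0.4
```

{"api": "play_rows", "payload": {"hand": [1,1,1], "slide": [[0,0,0.001],[0,0,0.002],[0,0,0.002]], "roll": [0,0,0]}}

```text
time_s: 18.98
ee_pos: [0.5414, -0.0115, 0.1432]
orientation: [3.142, -0.0, 2.967]
wrist_force: [0.1, -0.1, 0.2]
gripper_width: 0.0009
grasp_force: 0.3
```

{"api": "play_rows", "payload": {"hand": [1,1,1], "slide": [[0,0,0.001],[0,0,0.0015],[0,0,0.0015]], "roll": [0,0,0]}}

```text
time_s: 19.35
ee_pos: [0.5415, -0.0116, 0.1418]
orientation: [-3.142, 0.0, 2.967]
wrist_force: [-0.2, 0.3, 1.9]
gripper_width: 0.0005
grasp_force: 0.3
```

{"api": "play_rows", "payload": {"hand": [1,1,1], "slide": [[0,0,0.0005],[0,0,0.001],[0,0,0.001]], "roll": [0,0,0]}}

```text
time_s: 19.73
ee_pos: [0.5414, -0.0116, 0.1408]
orientation: [3.142, 0.0, 2.967]
wrist_force: [-0.5, 0.7, 0.8]
gripper_width: 0.0003
grasp_force: 0.5
```

{"api": "play_rows", "payload": {"hand": [1,1,1], "slide": [[0,0,0.0005],[0,0,0.001],[0,0,0.001]], "roll": [0,0,0]}}

```text
time_s: 20.1
ee_pos: [0.5415, -0.0115, 0.14]
orientation: [3.141, 0.0, 2.967]
wrist_force: [-1.1, 0.4, 4.8]
gripper_width: 0.0006
grasp_force: 2.2
```

The force rose at z = 0.140, exactly the knob-top height with the handle level, so this is the hard end. I'll retreat and verify.

{"api": "play_rows", "payload": {"hand": [1,1,1,1,1], "slide": [[0,0,-0.01],[0,0,-0.03],[0,0,-0.06],[0,0,-0.09],[0,0,-0.12]], "roll": [0,0,0,0,0]}}

```text
time_s: 20.72
ee_pos: [0.5416, -0.0117, 0.2614]
orientation: [3.142, 0.001, 2.967]
wrist_force: [0.8, 0.3, 1.0]
gripper_width: 0.0003
grasp_force: 0.0
```

{"api": "play_rows", "payload": {"hand": [1,1,1,1,1], "slide": [[0.02,0,0],[0.05,0,0],[0.08,0,0],[0.08,0,0],[0.08,0,0]], "roll": [0,0,0,0,0]}}

```text
time_s: 21.35
ee_pos: [0.4635, 0.0023, 0.2604]
orientation: [3.141, 0.002, 2.967]
wrist_force: [0.1, -0.4, -0.1]
gripper_width: 0.0004
grasp_force: 0.0
```

```bash
python3 k.py b; python3 -c "
import cv2;f=cv2.imread('pics/bscene.png');cv2.imwrite('pics/b2.png',cv2.resize(f[180:340,130:450],None,fx=2.5,fy=2.5,interpolation=cv2.INTER_CUBIC))"
```

```text
{'time_s': np.float64(21.35), 'ee_pos': array([0.4635, 0.0023, 0.2604]), 'orientation': array([3.1411e+00, 1.5000e-03, 2.9668e+00]), 'wrist_force': array([ 0.054 , -0.3605, -0.0582]), 'gripper_width': np.float64(0.0004), 'joint_positions': array([-0.3975,  0.1314,  0.3152,  1.9189, -0.0458,  1.0965,  1.332 ])}
scene knob [ 0.5384 -0.0113  0.1314] 0.7
[(285, 204, 298, 213)]
1.2 [285.5 197. ] [297.9 207.4]
1.3 [285.7 198. ] [298.1 208.3]
1.4 [285.9 199.2] [298.2 209.4]
1.5 [286.1 200.7] [298.3 210.8]
1.57 [286.3 201.8] [298.4 212. ]
[]
1.2 [305.1 340.6] [339.1 368.8]
1.3 [305.4 334.6] [338.8 362.3]
1.4 [305.6 329.5] [338.5 356.6]
1.5 [305.9 325.2] [338.1 351.8]
1.57 [306.1 322.7] [337.9 348.9]
```

View pics/b2.png

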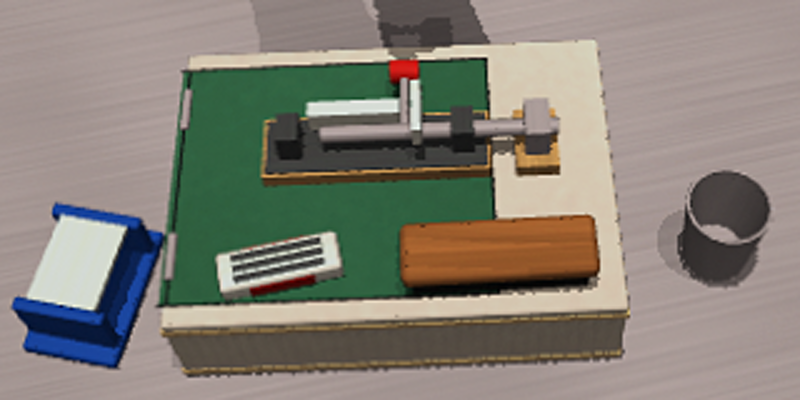

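The picture shows the bolt shot into its keeper at (537,118) and the handle level in the notch, with the knob at (404,70). The knob's pixel box matches the 1.57 rad projection to about 2 px. The cup, iron stand, brush and ski tool look undisturbed.

```bash
python3 -c "
from station import *
print(finish_job())"
```

```text
the job is handed in; nothing more can be done
None
```

The door is locked and the job handed in (no verdict was returned): the bolt was slid to its stop, the handle turned fully down into the notch, and the last picture showed it holding with the gripper clear and the cup, iron stand, brush and ski tool apparently undisturbed.

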